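# Set and start the wind-up dwell timer

## Robot

A 6-joint arm with a two-finger parallel gripper is mounted at the origin on a cart in front of the work surface, level with it; the furniture and walls round the work are solid. World frame = base frame: x ahead of the robot, y to its left, z up, the work surface at z = 0. Lengths are in m, angles in rad, forces in N, time in s.
With the tool pointing down it reaches from about 0.25 to 0.725 m from the base axis. Payload 4 kg.
Tool frame: the origin (TCP) lies between the finger pads, 19 mm behind the fingertips; this is the grasp point; z points along the fingers, y is the line along which they close (so a half turn about z gives the same grasp; the last joint's range is limited). The gripper opens to 85 mm and grips with 20 to 120 N. Pads are 22 mm wide; open, the fingers measure 114 mm over their backs; the gripper's body (76 mm by 85 mm) begins 54 mm behind the grasp point. The pads swing forward as they close: fully open they stand 13 mm farther back than shut.
Start: joints at [1.348, 0.241, 0.005, 1.335, 0, 1.571], TCP at [0.11, 0.488, 0.25] pointing down, gripper open.
Joint ranges: [-2.72, 2.72], [-1.05, 1.87], [-1.09, 1.28], [-1.99, 2.15], [-1.42, 1.44], [-3.14, 3.14]. Speed limits (rad/s): [2.79, 2.79, 3.14, 3.14, 3.14, 3.14].

## Interface

Orientations are given as a unit quaternion [x, y, z, w].
In Python, from workcell import get_obs, imaging, workorder gives the robot as it stands.
- The arm moves only by the shell command python3 -m jog, which reads ROWS from standard input. ROWS is one flat JSON list of numbers that holds 1 to 10 rows one after another, with no inner brackets; each row has 7 numbers: a rotation vector rx, ry, rz in a scale on which 1.0 is 2 rad, then dx, dy, dz in a scale on which 1.0 is 0.75 m, then the finger opening in m; each row is the pose to reach, as a shift and turn from the pose commanded when the command began, along the tool's axes at that moment; what a row does not reach only later rows make up. A row lasts 1/8 s, in which the tool goes at most 0.0625 m and 0.188 rad, less where a joint would pass 70% of its speed; a pose out of reach is approached as far as the arm can. The fingers move at their own pace and stop on an object; the grip force is fixed at half the most. Time passes only in rows, so rows that do not move let the fingers close. It prints the time, the measured TCP pose, the force, the opening and the grip force at its end. Shift and turn numbers lie between -1 and 1, and a call with a number outside is refused. Input that does not fit is refused with a message, and nothing moves.
- get_obs(): the state, without advancing time (a new reading comes with each control period).
- imaging.camera(name): name is "scene" or "top" or "wrist"; returns (picture, depth): 480x640x3 uint8, red, green, blue; 480x640 float32, m along the optical axis (not along the pixel's ray), 0 where there is no reading.
- imaging.calibration(name): a dict with "mtx" (3x3 intrinsics, pixels), "R" (3x3) and "t" (3): a world point X has camera coordinates R X + t. Camera axes: x right, y down, z forward; pixel columns grow to the right and rows downward; lengths in m; the calibration is good to about 2 mm. A picture is of the moment at which its call begins: read the wrist's pose just before it. calibration takes no time and is no camera call; for the wrist camera it gives the pose at the moment of the call.
- workorder.job_done(): hands the job in; it is judged then, once.
The state is a dict: "clock": time; "joint_pos": joint angles; "joint_vel": joint speeds; "tau": joint torques, N m; "eef_pos": TCP position; "tool_rot": TCP orientation; "ft_force": force on the tool from outside, world axes, zero at the start; "ft_torque": the same for the moment, N m; "grip_width": finger opening in m; "grasp_force": force on a finger pad.
Only numpy, scipy, OpenCV 4.12 (cv2) and the standard library are available. Lean on these libraries where they do the work, as an engineer would, in place of code of your own. Each camera call takes 0.05 s, during which the arm holds its last target. There are 200 camera calls.

## Task

The castings on the drip tray are wet with penetrant and need their dwell time. Wind the bench timer clockwise, past the red top mark, until you feel it come up against its winding stop, but do not force it there; then turn it back down so that the white pointer stands at the orange preset tab, let go of the knob, and push the green start plunger fully home, gently. Leave the wet castings alone.

Things in the scene. Friction and masses are not known exactly. Their poses are not given: they have to be found in the camera images.
- timer_case: the bench timer's flat grey die-cast box, 112 mm (its x) by 165 mm (its y) by 51 mm high, heavy, does not shift. Origin: centre of its underside; x points away from the side facing the robot, y to its left, z up. The knob's axis is vertical at y = +32 mm, the start plunger at y = -46 mm
- timer_spindle (a joint): reading of the timer knob in rad: 0 with the pointer at the broad black zero mark, growing clockwise seen from above, 0.1 rad a minute (short ticks each minute, long ticks each 5). The pointer's direction is 1.3 rad minus this reading, anticlockwise from the case's x axis. A clutch holds the knob where it is left. Winding takes 0.15 to 0.25 N m, turning back less than 0.15 N m
- timer_knob: black pointer knob. Origin on its axis at the level of the case's underside; its x axis is the pointer's direction. Skirt 54 mm across, 55 to 60 mm above the origin; on it a bar grip 44 mm long (along x), 15 mm wide (along y), 60 to 87 mm above the origin. Between turns the clutch carries the spring: a still hand feels hardly any moment (under 0.05 N m) until the stop is met
- knob_grip (a point): point on the knob's axis to grip at: in the bar, 6 mm below its top, 81 mm above the table; axes as timer_knob. With the pads across the bar and the TCP here the fingertips clear the skirt and the plate; 35 N of grip is enough. Swinging the hand about this vertical axis turns the knob
- pointer_tip (a point): outer end of the white pointer line, 33 mm from the knob's axis
- top_mark (a point): outer part of the red top mark on the white dial, at reading 2.0 rad (20 minutes), 40 mm from the knob's axis. A sprung stop hidden in the case ends the winding 0.2 to 0.7 rad beyond it, at an angle that differs from timer to timer. From first touch it adds roughly 3 N m per rad of further turning: 0.10 to 0.25 N m is a light, definite touch; 0.36 N m (about 0.13 rad past touch) is forcing it
- preset_tip (a point): inner tip of the orange preset tab on the dial's rim, 40 mm from the knob's axis; its x axis points radially outwards. The tab is stiff, stands between 9 and 15 minutes, and is not to be moved
- start_plunger (a joint): travel of the green start plunger in m: 0 out, 0.006 fully home; straight down; it springs back. It starts to give at 3 N and comes home on a stiff rubber buffer at 8 N; 10 to 15 N is a sure push, over 30 N too hard
- plunger_top (a point): centre of the top of the green start plunger, 22 mm across; out, it stands 72.5 mm above the table
- flange_bonnet: big grey cast bonnet with a dome, 104 mm across and 77 mm high, wet, on the drip tray left of the timer; origin at the centre of its underside
- casting_tee: grey cast pipe tee, 54 x 72 x 40 mm, wet, on the drip tray; origin at the centre of its underside
- casting_cap: grey cast cap, 52 mm across and 43 mm high, wet, on the drip tray; origin at the centre of its underside

How it is judged:
By the outcome, as a careful person would: the job done as asked, in the order asked, and still so for the second after the job is handed in, with the robot touching nothing.
It also fails if it takes over 70 s, if anything falls off the work surface, if the arm or the gripper's body presses on something with over 40 N, if the wrist force passes 120 N, or if a joint passes its speed limit or range.

## Working session

There is one attempt and no reset: what is moved stays moved. The work goes in short steps, Python scripts to look and compute and a shell command to move; the robot and the scene stay as the last step left them, time stands still between calls to the robot, and variables do not carry over. Pictures are saved under pics/ and viewed, at most 10 in all, crops included, and the job is handed in when it is done.

```bash
ls; mkdir -p pics
python3 - <<'E'
from workcell import get_obs, imaging
import cv2, numpy as np
o=get_obs(); print({k:np.round(v,4).tolist() for k,v in o.items()})
for n in("top","scene"):
    c=imaging.calibration(n); print(n,np.round(c["mtx"],1).tolist(),np.round(c["R"],3).tolist(),np.round(c["t"],3).tolist())
    p,d=imaging.camera(n); cv2.imwrite(f"pics/{n}0.png",p[...,::-1]); np.save(f"pics/{n}0_d.npy",d)
E
```

```text
pics
{'clock': 0.0, 'joint_pos': [1.348, 0.2414, 0.0037, 1.3352, 0.0, 1.5708], 'joint_vel': [-0.0012, 0.0014, 0.0004, 0.0019, 0.0001, -0.0005], 'tau': [-0.0011, -37.2319, 25.2407, 0.017, -0.0001, -0.0], 'eef_pos': [0.1103, 0.4871, 0.2491], 'tool_rot': [0.1112, 0.9938, -0.0011, -0.0001], 'ft_force': [-0.2676, 0.1767, 0.7621], 'ft_torque': [0.0102, -0.0259, 0.0604], 'grasp_force': 0.0, 'grip_width': 0.0855}
top [[558.0, 0.0, 320.1], [0.0, 558.0, 231.3], [0.0, 0.0, 1.0]] [[-0.01, -1.0, 0.0], [-0.978, 0.009, -0.206], [0.206, -0.002, -0.978]] [0.07, 0.472, 0.911]
scene [[543.3, 0.0, 337.1], [0.0, 543.3, 243.5], [0.0, 0.0, 1.0]] [[0.706, -0.708, -0.006], [-0.359, -0.351, -0.865], [0.61, 0.612, -0.502]] [-0.3, 0.246, 0.591]
```

View pics/top0.png

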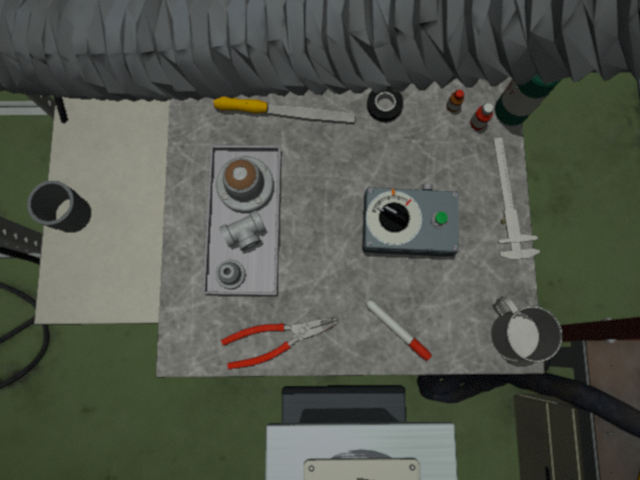

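View pics/scene0.png

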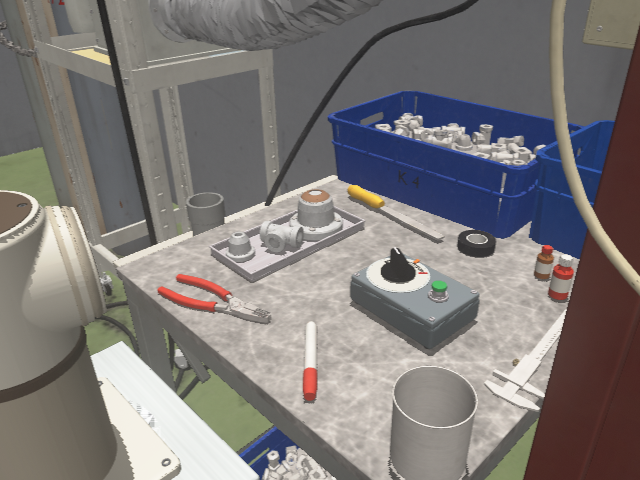

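The top view shows the timer with its dial centred near (395,217), the plunger at (441,219), the red mark at (409,202) and the orange tab at (393,192). In the scene view the knob is near (398,265) and the plunger near (440,287). The castings stand on the tray to the left of the timer.

```bash
cat > h.py <<'E'
import numpy as np, cv2
from workcell import get_obs, imaging
def ray(c,uv,z):
    R,t=np.array(c["R"]),np.array(c["t"]); C=-R.T@t
    d=R.T@np.linalg.inv(c["mtx"])@np.array([uv[0],uv[1],1.0]); return C+d*(z-C[2])/d[2]
def proj(c,X):
    p=np.array(c["mtx"])@(np.array(c["R"])@np.array(X)+np.array(c["t"])); return p[:2]/p[2]
def blobs(img,lo,hi,mina=6):
    hsv=cv2.cvtColor(img,cv2.COLOR_RGB2HSV); m=cv2.inRange(hsv,np.array(lo),np.array(hi))
    n,_,s,c=cv2.connectedComponentsWithStats(m); return [(int(s[i,4]),c[i],s[i,:4].tolist()) for i in range(1,n) if s[i,4]>=mina]
E
python3 - <<'E'
from h import *
c=imaging.calibration("top"); im=cv2.imread("pics/top0.png")[...,::-1].copy(); d=np.load("pics/top0_d.npy")
for nm,lo,hi,z in(("green",(50,120,60),(80,255,255),.0725),("orange",(8,150,120),(20,255,255),.053),("red",(0,150,100),(6,255,255),.053)):
    for a,p,b in blobs(im,lo,hi,4):
        if 360<p[0]<460 and 180<p[1]<255: print(nm,a,p.round(1),ray(c,p,z).round(4))
s=cv2.imread("pics/scene0.png")[...,::-1].copy(); cs=imaging.calibration("scene")
for a,p,b in blobs(s,(50,120,60),(80,255,255),10): print("scene green",a,p.round(1),ray(cs,p,.0725).round(4))
# white dial
for a,p,b in blobs(im,(0,0,170),(180,60,255),100): print("white",a,p.round(1),b,ray(c,p,.053).round(4))
# height map of overhead: duct and case
K=np.array(c["mtx"]);R=np.array(c["R"]);t=np.array(c["t"])
v,u=np.mgrid[:480,:640]; P=np.stack([(u-K[0,2])/K[0,0]*d,(v-K[1,2])/K[1,1]*d,d],-1)
W=(P-t)@R
duct=W[(d>0)&(W[...,2]>.25)&(W[...,1]>-.4)&(W[...,1]<.3)]
print("duct x,z min",duct.min(0),duct.max(0), np.percentile(duct,[2,50,98],axis=0).round(3))
case=W[185:250,364:460]; zz=case[...,2]; print("case z pct",np.percentile(zz,[5,25,50,75,95]).round(3))
m=(d>0)&(W[...,2]>.04)&(W[...,2]<.06)&(u>355)&(u<465)&(v>175)&(v<260)
r=cv2.minAreaRect(W[m][:,:2].astype(np.float32)); print("case rect",r)
cv2.imwrite("pics/dial0.png",cv2.resize(im[180:260,355:465,::-1],None,fx=7,fy=7,interpolation=cv2.INTER_CUBIC))
E
```

```text
green 114 [441.1 217.2] [ 0.4899 -0.1388  0.0725]
orange 11 [392.5 191.3] [ 0.5417 -0.0611  0.053 ]
red 5 [407.8 201.8] [ 0.5226 -0.0869  0.053 ]
scene green 91 [438.8 284.6] [ 0.487  -0.1416  0.0725]
duct x,z min [ 0.46232875 -0.16474816  0.36425569] [0.64283868 0.29999087 0.68088174] [[ 0.473 -0.141  0.419]
 [ 0.531  0.04   0.545]
 [ 0.615  0.287  0.66 ]]
case z pct [-0.001  0.048  0.05   0.052  0.072]
case rect ((0.4931783676147461, -0.09326159954071045), (0.16214562952518463, 0.10906731337308884), 86.62928009033203)
```

Run:
```python
from h import *
for n in("top","scene"):
    c=imaging.calibration(n); d=np.load(f"pics/{n}0_d.npy");K=np.array(c["mtx"]);R=np.array(c["R"]);t=np.array(c["t"])
    v,u=np.mgrid[:480,:640]; P=np.stack([(u-K[0,2])/K[0,0]*d,(v-K[1,2])/K[1,1]*d,d],-1); W=(P-t)@R
    Q=W[(d>0)&(W[...,2]>.15)&(W[...,0]>.1)&(W[...,0]<.85)]
    for y in np.arange(-.4,.5,.1):
        q=Q[(Q[:,1]>=y)&(Q[:,1]<y+.1)]
        if len(q)>20: print(n,round(y,1),len(q),"x",np.percentile(q[:,0],[1,50,99]).round(2),"z",np.percentile(q[:,2],[1,50,99]).round(2))
c=imaging.calibration("wrist"); o=get_obs(); R=np.array(c["R"]);C=-R.T@np.array(c["t"])
from scipy.spatial.transform import Rotation as Ro
T=Ro.from_quat(o["tool_rot"]).as_matrix(); print("cam in tool",(T.T@(C-o["eef_pos"])).round(3),(R@T).round(2).tolist(),"tool axes",T.round(2).tolist(), c["mtx"][0][0])
```

```text
top -0.4 457 x [0.29 0.3  0.69] z [0.15 0.17 0.2 ]
top -0.3 177 x [0.68 0.69 0.7 ] z [0.15 0.16 0.17]
top -0.2 6892 x [0.47 0.48 0.5 ] z [0.58 0.64 0.67]
top -0.1 12693 x [0.49 0.51 0.54] z [0.52 0.6  0.65]
top -0.0 10673 x [0.51 0.53 0.57] z [0.47 0.54 0.59]
top 0.1 9394 x [0.53 0.56 0.61] z [0.42 0.5  0.54]
top 0.2 8409 x [0.55 0.58 0.64] z [0.38 0.46 0.5 ]
top 0.3 7436 x [0.57 0.6  0.66] z [0.35 0.43 0.46]
top 0.4 2441 x [0.59 0.6  0.67] z [0.32 0.4  0.43]
scene -0.4 13259 x [0.26 0.28 0.29] z [0.16 0.35 0.47]
scene -0.3 126 x [0.8  0.8  0.81] z [0.15 0.16 0.17]
scene -0.2 484 x [0.8  0.8  0.85] z [0.15 0.16 0.17]
scene -0.1 26 x [0.76 0.79 0.85] z [0.15 0.15 0.17]
scene -0.0 92 x [0.57 0.59 0.77] z [0.15 0.41 0.42]
scene 0.1 1380 x [0.55 0.58 0.62] z [0.37 0.4  0.42]
scene 0.2 1552 x [0.55 0.57 0.64] z [0.33 0.37 0.41]
scene 0.3 1357 x [0.57 0.58 0.65] z [0.31 0.35 0.4 ]
scene 0.4 1110 x [0.59 0.6  0.66] z [0.29 0.34 0.39]
cam in tool [ 0.067 -0.    -0.125] [[0.0, 1.0, 0.0], [-0.96, 0.0, -0.27], [-0.27, 0.0, 0.96]] tool axes [[-0.98, 0.22, -0.0], [0.22, 0.98, -0.0], [0.0, -0.0, -1.0]] 429.92789541006584
```

View pics/dial0.png

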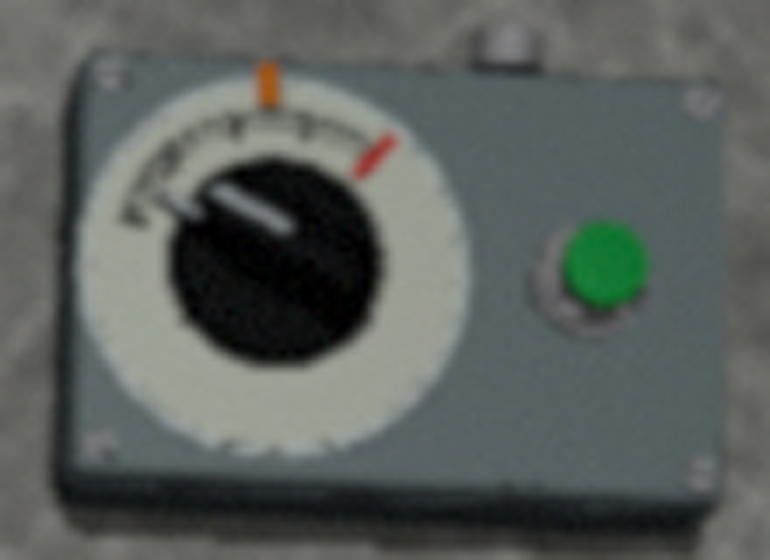

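The crop shows the orange tab at (267,85), the red mark at (377,155), and the white pointer running from the knob centre (277,262) out to (165,198), so the reading is about 2 min. The overhead duct stays above 0.45 m near the timer. I'm moving in to look with the wrist camera.

Units first: shifts go in shares of 0.75 m and turns go in shares of 2 rad. So -0.446 m / 0.75 = -0.5947, -0.406 m / 0.75 = -0.5413, -1.14 rad / 2 = -0.57.

```bash
echo '[0,0,-0.57,-0.5947,-0.5413,0.0587,0.085,0,0,-0.57,-0.5947,-0.5413,0.0587,0.085,0,0,-0.57,-0.5947,-0.5413,0.0587,0.085,0,0,-0.57,-0.5947,-0.5413,0.0587,0.085,0,0,-0.57,-0.5947,-0.5413,0.0587,0.085,0,0,-0.57,-0.5947,-0.5413,0.0587,0.085,0,0,-0.57,-0.5947,-0.5413,0.0587,0.085,0,0,-0.57,-0.5947,-0.5413,0.0587,0.085,0,0,-0.57,-0.5947,-0.5413,0.0587,0.085,0,0,-0.57,-0.5947,-0.5413,0.0587,0.085]' | python3 -m jog
cat >> h.py <<'E'
from scipy.spatial.transform import Rotation as Ro
def look(n):
    c=imaging.calibration("wrist"); o=get_obs(); p,d=imaging.camera("wrist"); cv2.imwrite(f"pics/{n}.png",p[...,::-1]); return c,o,p,d
def meas(c,p,zt=.0725):
    for nm,lo,hi,z in(("green",(50,120,50),(80,255,255),.0725),("orange",(8,150,110),(20,255,255),.053),("red",(0,150,100),(6,255,255),.053),("red2",(174,150,100),(180,255,255),.053)):
        for a,q,b in blobs(p,lo,hi,15): print(nm,a,q.round(1),b,ray(c,q,z).round(4))
E
python3 - <<'E'
from h import *
c,o,p,d=look("w1"); T=Ro.from_quat(o["tool_rot"]).as_matrix(); print(o["clock"],o["joint_pos"].round(3) if hasattr(o["joint_pos"],"round") else o["joint_pos"]); print(T.round(3),o["eef_pos"],o["ft_torque"]); meas(c,p)
E
```

```text
clock: 1.35
eef_pos: [0.4296, 0.0309, 0.2093]
tool_rot: [-0.443, 0.897, 0.0, 0.0]
ft_force: [0.4, 1.0, 0.5]
grip_width: 0.085
grasp_force: 0.0
1.35 [ 0.072  0.128 -0.243  1.2    0.    -0.845]
[[-0.608 -0.794  0.   ]
 [-0.794  0.608  0.   ]
 [-0.     0.    -1.   ]] [0.42957309 0.03091663 0.20928885] [ 0.08814542 -0.08806848  0.01053615]
green 1098 [43.2 65. ] [25, 46, 38, 38] [ 0.4918 -0.1437  0.0725]
red 23 [ 84.2 169.9] [80, 169, 9, 3] [ 0.5253 -0.093   0.053 ]
red 1996 [592.5 223.4] [536, 185, 104, 86] [0.2809 0.1385 0.053 ]
red 1794 [553.1 270.4] [504, 225, 103, 85] [0.3181 0.1518 0.053 ]
```

View pics/w1.png

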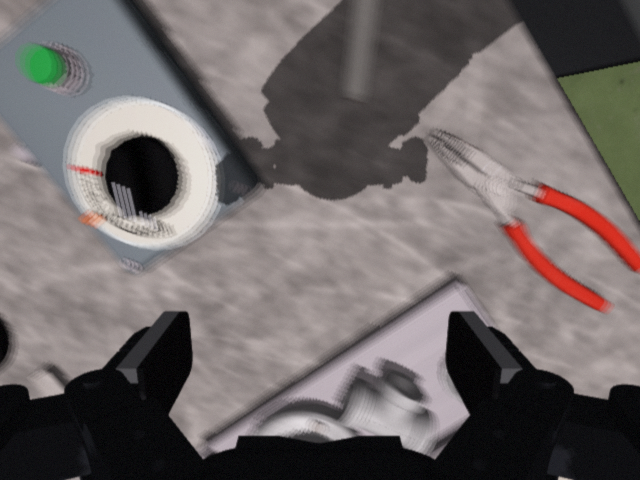

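The picture is blurred by motion: plunger at (43,65), dial near (143,172). The wrist sign is now known, so I'll finish the approach, settle and look again.

In the tool's units: -0.064 m / 0.75 = -0.0853, 0.02 m / 0.75 = 0.0267, -0.13 rad / 2 = -0.065.

```bash
echo '[0,0,-0.065,0.0267,-0.0853,0.0067,0.085,0,0,-0.065,0.0267,-0.0853,0.0067,0.085,0,0,-0.065,0.0267,-0.0853,0.0067,0.085,0,0,-0.065,0.0267,-0.0853,0.0067,0.085,0,0,-0.065,0.0267,-0.0853,0.0067,0.085,0,0,-0.065,0.0267,-0.0853,0.0067,0.085]' | python3 -m jog
python3 - <<'E'
from h import *
c,o,p,d=look("w2"); T=Ro.from_quat(o["tool_rot"]).as_matrix(); print(o["clock"],T.round(3).tolist(),np.round(o["eef_pos"],4),np.round(o["ft_torque"],3),np.round(o["joint_vel"],3)); meas(c,p)
g=cv2.cvtColor(p,cv2.COLOR_RGB2HSV)
np.save("pics/w2_d.npy",d)
E
```

```text
clock: 2.15
eef_pos: [0.4673, -0.0212, 0.2048]
tool_rot: [-0.501, 0.866, -0.0, 0.0]
ft_force: [0.8, -0.5, -0.0]
grip_width: 0.0851
grasp_force: 0.0
2.15 [[-0.499, -0.867, 0.0], [-0.867, 0.499, -0.0], [-0.0, -0.0, -1.0]] [ 0.4673 -0.0212  0.2048] [-0.001 -0.002  0.032] [-0.006  0.002  0.003  0.001 -0.004 -0.001]
green 1184 [176.7  80.5] [158, 61, 38, 40] [ 0.4902 -0.1407  0.0725]
orange 121 [189.6 233.5] [182, 228, 16, 13] [ 0.5418 -0.0628  0.053 ]
red 91 [190.8 184.8] [180, 181, 22, 9] [ 0.5228 -0.0891  0.053 ]
red 422 [628.  266.2] [612, 252, 28, 30] [0.2975 0.1038 0.053 ]
red 1502 [607.3 325.5] [577, 283, 63, 86] [0.3247 0.1387 0.053 ]
```

View pics/w2.png

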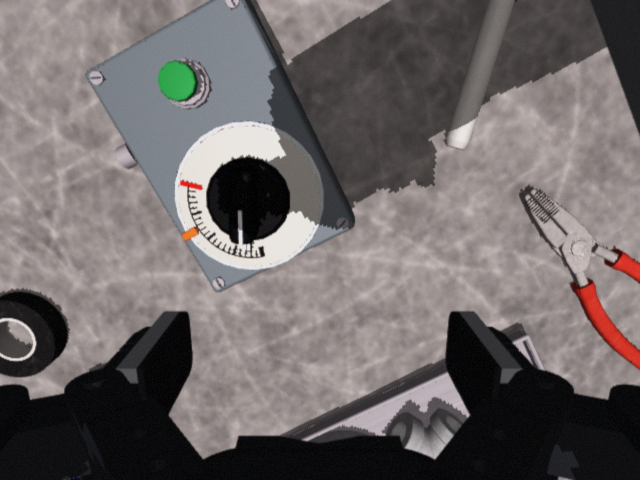

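The view is settled and sharp: plunger (177,81), red mark (191,185), orange tab (190,233), white pointer from (240,212) to (241,243), dial centred near (248,197). Next I compute the axis, the case yaw and the angles.

```bash
cat >> h.py <<'E'
def circ(P):
    A=np.c_[2*P,np.ones(len(P))]; s=np.linalg.lstsq(A,(P**2).sum(1),rcond=None)[0]; return s[:2],np.sqrt(s[2]+s[0]**2+s[1]**2)
def dial(c,p,z,K0,rmin=.035,rmax=.056):
    hsv=cv2.cvtColor(p,cv2.COLOR_RGB2HSV); m=cv2.inRange(hsv,(0,0,190),(180,40,255))
    cs,_=cv2.findContours(m,cv2.RETR_EXTERNAL,cv2.CHAIN_APPROX_NONE)
    P=np.array([ray(c,q[0],z)[:2] for k in cs if len(k)>60 for q in k]); k=np.array(K0,float)
    r=np.linalg.norm(P-k,axis=1); P=P[(r>rmin)&(r<rmax)]
    for i in range(15):
        k,R=circ(P); e=np.linalg.norm(P-k,axis=1)-R; g=abs(e)<max(.001,np.median(abs(e))*2)
        if g.all(): break
        P=P[g]
    return k,R,len(P),np.std(e[g])
E
python3 - <<'E'
from h import *
im=cv2.imread("pics/w2.png")[...,::-1].copy(); c=imaging.calibration("wrist")
K,R,n,s=dial(c,im,.0525,(.493,-.062)); print("dial",K,R,n,s)
G=ray(c,(176.7,80.5),.0725)[:2]; d=K-G; yaw=np.arctan2(-d[0],d[1]); print("dist",np.linalg.norm(d),"yaw",yaw)
for nm,uv in(("orange",(189.6,233.5)),("red",(190.8,184.8))):
    v=ray(c,uv,.0525)[:2]-K; a=np.arctan2(v[1],v[0]); print(nm,np.linalg.norm(v),"reading",1.3-(a-yaw))
hsv=cv2.cvtColor(im,cv2.COLOR_RGB2HSV)
m=cv2.inRange(hsv,(0,0,120),(180,60,255)); n,l,st,ce=cv2.connectedComponentsWithStats(m[195:262,215:275])
for i in range(1,n):
    if st[i,4]>5: print(st[i],ce[i]+[215,195])
# case edges from screws
cv2.imwrite("pics/w2c.png",cv2.resize(im[110:295,155:355,::-1],None,fx=3.5,fy=3.2,interpolation=cv2.INTER_CUBIC))
E
```

```text
dial [ 0.49222226 -0.06390423] 0.04433823213276307 770 0.004613314706920291
dist 0.07698632822781841 yaw -0.025437892874908146
orange 0.04976500309090831 reading 1.255098548798278
red 0.039864664752724745 reading 1.9636430572281314
[   0   17   60   50 1383] [242.62472885 247.13304411]
```

View pics/w2c.png

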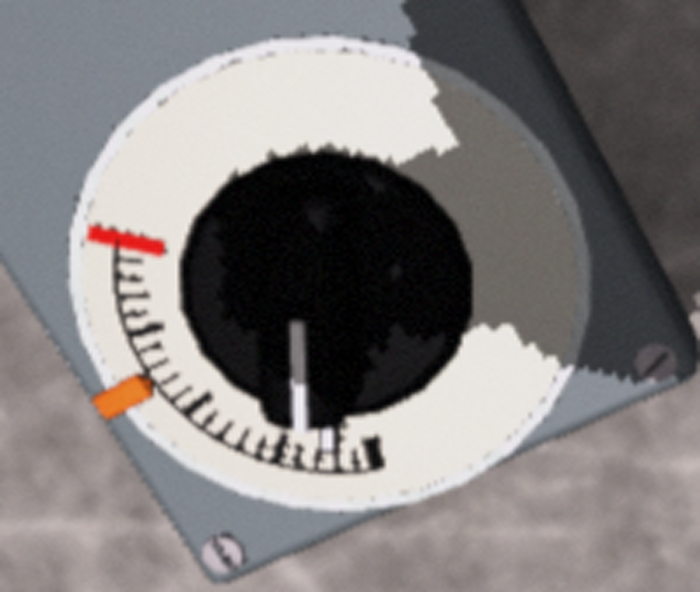

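```bash
cat >> h.py <<'E'
from scipy.optimize import least_squares
def dial2(c,p,z,K0):
    m=cv2.inRange(cv2.cvtColor(p,cv2.COLOR_RGB2HSV),(0,0,190),(180,40,255))
    u,v=np.round(proj(c,[K0[0],K0[1],z])).astype(int); w=np.zeros_like(m); cv2.circle(w,(int(u),int(v)),95,255,-1); m&=w
    n,l,s,_=cv2.connectedComponentsWithStats(m); l=(l==1+np.argmax(s[1:,4])).astype(np.uint8)
    k=max(cv2.findContours(l,cv2.RETR_EXTERNAL,cv2.CHAIN_APPROX_NONE)[0],key=len)
    P=np.array([ray(c,q[0],z)[:2] for q in k]); P=P[np.linalg.norm(P-K0,axis=1)>.039]
    f=lambda x:np.linalg.norm(P-x[:2],axis=1)-x[2]
    r=least_squares(f,[*K0,.044],loss="cauchy",f_scale=.0003); return r.x,len(P),np.median(abs(f(r.x)))
E
python3 - <<'E'
from h import *
im=cv2.imread("pics/w2.png")[...,::-1].copy(); c=imaging.calibration("wrist")
G=ray(c,(176.7,80.5),.0725)[:2]
for z in(.052,.054):
    x,n,e=dial2(c,im,z,(.493,-.063)); K=x[:2]; d=K-G; yaw=np.arctan2(-d[0],d[1]); print(z,x.round(4),n,e,"dist",np.linalg.norm(d).round(4),"yaw",yaw.round(4))
    for nm,uv in(("orange",(189.6,233.5)),("red",(190.8,184.8))):
        v=ray(c,uv,z)[:2]-K; a=np.arctan2(v[1],v[0]); print(nm,np.linalg.norm(v).round(4),"ang",a.round(4),"reading",(1.3-(a-yaw)).round(4))
for uv,z in(((240.1,211.6),.087),((240.7,244.4),.087),((247.9,247.5),.057)):
    P=ray(c,uv,z)[:2]; v=P-K; print("ptr",P.round(4),np.linalg.norm(v).round(4),np.arctan2(v[1],v[0]).round(4))
q=[ray(c,uv,.051)[:2] for uv in((86.5,75),(217,291),(354,220))]; print([np.round(a,4).tolist() for a in q], [np.linalg.norm(q[i]-q[i+1]).round(4) for i in(0,1)]); e=q[1]-q[0]; print("case yaw from far edge",np.arctan2(-e[0],e[1]))
E
```

```text
0.052 [ 0.4931 -0.0691  0.042 ] 357 0.0016425064485917351 dist 0.0718 yaw -0.0393
orange 0.0495 ang 0.1251 reading 1.1356
red 0.0362 ang -0.5914 reading 1.8521
0.054 [ 0.4928 -0.0692  0.0417] 337 0.001544313876059182 dist 0.0717 yaw -0.0356
orange 0.049 ang 0.1272 reading 1.1372
red 0.0358 ang -0.5918 reading 1.8562
ptr [ 0.4961 -0.0613] 0.0086 1.1839
ptr [ 0.5063 -0.0447] 0.028 1.0691
ptr [ 0.5123 -0.0362] 0.0383 1.0375
[[0.5406, -0.1758], [0.5494, -0.0195], [0.4431, -0.0163]] [np.float64(0.1566), np.float64(0.1064)]
case yaw from far edge -0.056047952208044635
```

The numbers agree with each other. Case yaw is −0.057 and the axis is at (0.4946, −0.0628). The red mark then reads 1.993 (nominal 2.0), the preset 1.243 and the pointer about 0.25, with the tip radius at 32 mm. I'm descending over the bar.

In the tool's units: 0.1235 m / 0.75 = 0.1647, 0.118 m / 0.75 = 0.1573, 0.058 rad / 2 = 0.029.

```bash
echo '[0,0,0.029,0.03,-0.0593,0.04,0.05,0,0,0.029,0.03,-0.0593,0.08,0.05,0,0,0.029,0.03,-0.0593,0.12,0.05,0,0,0.029,0.03,-0.0593,0.144,0.05,0,0,0.029,0.03,-0.0593,0.1573,0.05,0,0,0.029,0.03,-0.0593,0.1647,0.05,0,0,0.029,0.03,-0.0593,0.1647,0.05,0,0,0.029,0.03,-0.0593,0.1647,0.05,0,0,0.029,0.03,-0.0593,0.1647,0.05]' | python3 -m jog
python3 - <<'E'
from h import *
c,o,p,d=look("w3"); T=Ro.from_quat(o["tool_rot"]).as_matrix(); print(o["clock"],np.round(o["eef_pos"],4),"ang",np.arctan2(T[1,0],T[0,0])+2*np.pi,np.round(o["ft_force"],2),np.round(o["ft_torque"],3)); meas(c,p)
E
```

```text
clock: 3.32
eef_pos: [0.4953, -0.0638, 0.0817]
tool_rot: [-0.475, 0.88, -0.0, 0.001]
ft_force: [0.7, 0.4, -0.2]
grip_width: 0.0496
grasp_force: 0.0
3.325 [ 0.4953 -0.0638  0.0817] ang 4.130859646717292 [ 0.67  0.4  -0.15] [-0.021  0.002 -0.025]
green 4055 [192.1 126.9] [156, 91, 73, 73] [ 0.49   -0.1407  0.0725]
red 257 [221.1 293.2] [203, 287, 37, 12] [ 0.523  -0.0891  0.053 ]
```

View pics/w3.png

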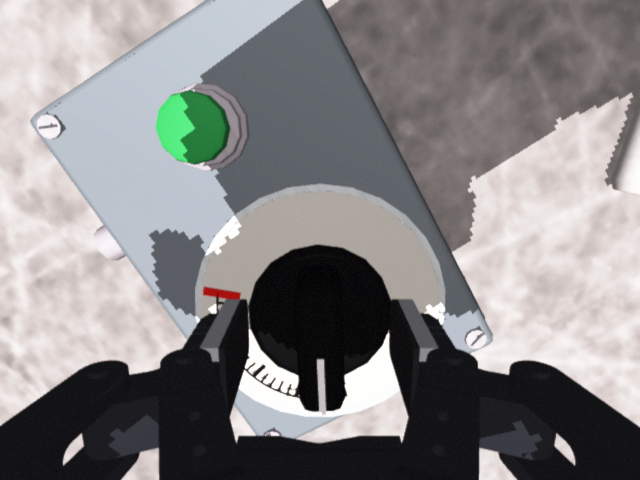

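The bar is centred between the pads, with the pointer at column 321 against the tool centre at 320. I'm closing and then checking the torque baseline.

```bash
echo '[0,0,0,0,0,0,0.0,0,0,0,0,0,0,0.0,0,0,0,0,0,0,0.0,0,0,0,0,0,0,0.0,0,0,0,0,0,0,0.0,0,0,0,0,0,0,0.0]' | python3 -m jog
cat > tq.py <<'E'
from h import *
L=[]
for i in range(4):
    imaging.camera("wrist"); o=get_obs(); L.append([*o["ft_torque"],*o["ft_force"]])
L=np.array(L); T=Ro.from_quat(o["tool_rot"]).as_matrix(); a=np.arctan2(T[1,0],T[0,0])-np.pi
a=(a+np.pi)%(2*np.pi)-np.pi
print("t",o["clock"],"Mz",L[:,2].round(3),"mean",L.mean(0).round(3),"reading~",round(1.3-.057-a,4),"pos",np.round(o["eef_pos"],4),"w",round(float(o["grip_width"]),4),"j6",round(float(o["joint_pos"][5]),3))
E
python3 tq.py
```

```text
clock: 4.12
eef_pos: [0.4951, -0.0636, 0.0813]
tool_rot: [-0.475, 0.88, -0.0, 0.0]
ft_force: [0.4, 0.9, 3.2]
grip_width: 0.0141
grasp_force: 59.5
t 4.325 Mz [0.131 0.179 0.157 0.165] mean [ 0.34   0.13   0.158 -0.702  0.928  4.79 ] reading~ 0.2537 pos [ 0.4951 -0.0636  0.0813] w 0.0142 j6 -1.117
```

In the tool's units: 0.15 rad / 2 = 0.075.

```bash
echo '[0,0,0.075,0,0,0,0,0,0,0.15,0,0,0,0,0,0,0.225,0,0,0,0,0,0,0.3,0,0,0,0,0,0,0.375,0,0,0,0,0,0,0.45,0,0,0,0,0,0,0.5,0,0,0,0,0,0,0.5,0,0,0,0,0,0,0.5,0,0,0,0,0,0,0.5,0,0,0,0]' | python3 -m jog
python3 tq.py
```

```text
clock: 5.58
eef_pos: [0.4948, -0.0631, 0.0813]
tool_rot: [0.006, 1.0, 0.001, 0.0]
ft_force: [-1.7, 3.2, 6.0]
grip_width: 0.0139
grasp_force: 59.8
t 5.775 Mz [-0.096 -0.121 -0.133 -0.071] mean [ 0.635  0.217 -0.105 -1.136  3.416  6.148] reading~ 1.254 pos [ 0.4948 -0.0631  0.0813] w 0.0141 j6 -0.117
```

In the tool's units: 0.15 rad / 2 = 0.075.

```bash
echo '[0,0,0.075,0,0,0,0,0,0,0.15,0,0,0,0,0,0,0.225,0,0,0,0,0,0,0.285,0,0,0,0,0,0,0.32,0,0,0,0,0,0,0.34,0,0,0,0,0,0,0.35,0,0,0,0,0,0,0.35,0,0,0,0,0,0,0.35,0,0,0,0]' | python3 -m jog
python3 tq.py;  echo '[0,0,0.02,0,0,0,0,0,0,0.04,0,0,0,0,0,0,0.05,0,0,0,0,0,0,0.05,0,0,0,0,0,0,0.05,0,0,0,0]' | python3 -m jog
python3 tq.py
```

```text
clock: 6.9
eef_pos: [0.4949, -0.0627, 0.0813]
tool_rot: [0.348, 0.938, 0.001, -0.0]
ft_force: [-1.1, 4.6, 6.2]
grip_width: 0.0142
grasp_force: 59.8
t 7.1 Mz [0.093 0.11  0.087 0.05 ] mean [ 0.837  0.165  0.085 -0.832  4.341  5.877] reading~ 1.9531 pos [ 0.4949 -0.0627  0.0813] w 0.0139 j6 0.583
clock: 7.72
eef_pos: [0.4949, -0.0626, 0.0813]
tool_rot: [0.394, 0.919, 0.001, -0.0]
ft_force: [-0.3, 5.4, 6.6]
grip_width: 0.0139
grasp_force: 59.8
t 7.925 Mz [0.067 0.064 0.059 0.05 ] mean [ 0.858  0.138  0.06  -0.566  4.532  5.496] reading~ 2.053 pos [ 0.495  -0.0626  0.0813] w 0.0137 j6 0.683
```

Small residual of about 0.06 N m. The side force shows the axis lies about 1 mm towards +y, so I'm re-centring and creeping in 0.05 rad steps.

In the tool's units: 0.0007 m / 0.75 = 0.0009, 0.06 rad / 2 = 0.03.

```bash
echo '[0,0,0.015,0.0009,0.0009,0,0,0,0,0.03,0.0009,0.0009,0,0,0,0,0.04,0.0009,0.0009,0,0,0,0,0.04,0.0009,0.0009,0,0,0,0,0.04,0.0009,0.0009,0,0]' | python3 -m jog
python3 tq.py;  echo '[0,0,0.015,0,0,0,0,0,0,0.025,0,0,0,0,0,0,0.025,0,0,0,0,0,0,0.025,0,0,0,0]' | python3 -m jog
python3 tq.py
```

```text
clock: 8.55
eef_pos: [0.495, -0.0625, 0.0813]
tool_rot: [0.431, 0.902, 0.0, 0.0]
ft_force: [-0.7, 2.7, 5.9]
grip_width: 0.0137
grasp_force: 59.7
t 8.75 Mz [0.079 0.086 0.102 0.181] mean [ 0.398  0.124  0.112 -0.75   2.036  5.961] reading~ 2.1337 pos [ 0.495  -0.0625  0.0813] w 0.0139 j6 0.765
clock: 9.25
eef_pos: [0.495, -0.0625, 0.0813]
tool_rot: [0.453, 0.891, 0.0, 0.0]
ft_force: [-0.2, 2.0, 5.7]
grip_width: 0.0137
grasp_force: 59.7
t 9.45 Mz [0.068 0.073 0.064 0.102] mean [ 0.416  0.14   0.077 -0.638  1.905  5.523] reading~ 2.1837 pos [ 0.495  -0.0625  0.0813] w 0.0138 j6 0.815
```

In the tool's units: 0.05 rad / 2 = 0.025.

```bash
echo '[0,0,0.015,0,0,0,0,0,0,0.025,0,0,0,0,0,0,0.025,0,0,0,0,0,0,0.025,0,0,0,0]' | python3 -m jog >/dev/null
python3 tq.py;  echo '[0,0,0.01,0,0,0,0,0,0,0.02,0,0,0,0,0,0,0.02,0,0,0,0,0,0,0.02,0,0,0,0]' | python3 -m jog >/dev/null
python3 tq.py
```

```text
t 10.15 Mz [0.108 0.154 0.163 0.144] mean [ 0.425  0.142  0.142 -0.506  2.569  5.243] reading~ 2.2335 pos [ 0.4951 -0.0624  0.0813] w 0.0143 j6 0.865
t 10.85 Mz [0.288 0.222 0.199 0.227] mean [ 0.404  0.092  0.234 -0.101  2.686  5.242] reading~ 2.2732 pos [ 0.4952 -0.0624  0.0813] w 0.0144 j6 0.904
```

In the tool's units: 0.015 rad / 2 = 0.0075.

```bash
python3 tq.py;  echo '[0,0,0.005,0,0,0,0,0,0,0.0075,0,0,0,0,0,0,0.0075,0,0,0,0,0,0,0.0075,0,0,0,0]' | python3 -m jog >/dev/null
python3 tq.py; python3 tq.py
```

```text
t 11.05 Mz [0.227 0.24  0.242 0.27 ] mean [0.414 0.11  0.245 0.1   2.459 5.524] reading~ 2.2732 pos [ 0.4951 -0.0624  0.0813] w 0.0143 j6 0.904
t 11.75 Mz [0.341 0.41  0.388 0.345] mean [ 0.423  0.122  0.371 -0.168  2.686  5.131] reading~ 2.2878 pos [ 0.4952 -0.0623  0.0813] w 0.014 j6 0.919
t 11.95 Mz [0.354 0.341 0.333 0.376] mean [ 0.417  0.084  0.351 -0.436  2.723  5.353] reading~ 2.2878 pos [ 0.4952 -0.0624  0.0813] w 0.014 j6 0.919
```

That's a definite, light stop, with torque rising 0.08 → 0.14 → 0.24 → 0.36 from about 2.2 rad and less than 0.1 rad past touch. Now I'm turning back to just above the preset.

In the tool's units: -1.02 rad / 2 = -0.51.

```bash
echo '[0,0,-0.075,0,0,0,0,0,0,-0.15,0,0,0,0,0,0,-0.225,0,0,0,0,0,0,-0.3,0,0,0,0,0,0,-0.375,0,0,0,0,0,0,-0.44,0,0,0,0,0,0,-0.485,0,0,0,0,0,0,-0.51,0,0,0,0,0,0,-0.51,0,0,0,0,0,0,-0.51,0,0,0,0]' | python3 -m jog >/dev/null
python3 tq.py
python3 - <<'E'
from h import *
c,o,p,d=look("w4"); meas(c,p); np.savez("pics/w4.npz",**{k:np.array(v) for k,v in c.items()})
cv2.imwrite("pics/w4c.png",cv2.resize(p[230:470,180:460,::-1],None,fx=2.5,fy=2.5))
E
```

```text
t 13.4 Mz [0.237 0.168 0.214 0.201] mean [ 0.149  0.22   0.205 -0.89   0.584  5.888] reading~ 1.2688 pos [ 0.4948 -0.0629  0.0813] w 0.014 j6 -0.1
green 3178 [ 92.4 322.2] [59, 292, 68, 62] [ 0.4894 -0.1395  0.0725]
orange 168 [322.3 420.4] [316, 412, 13, 16] [ 0.5452 -0.0627  0.053 ]
```

View pics/w4c.png

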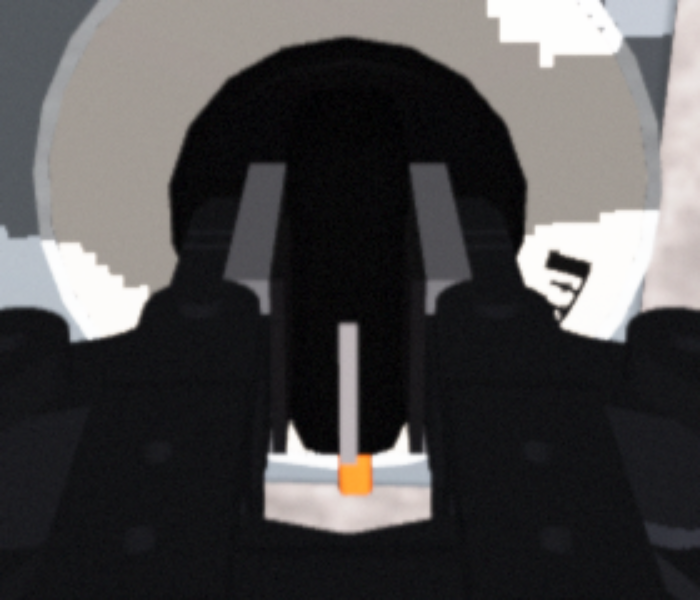

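The orange tab is visible at (322,420), just right of the pointer tip at about (320,412), so the pointer still reads about 0.02 rad high. I'll turn back by 0.022, release, rise and check.

In the tool's units: -0.022 rad / 2 = -0.011.

```bash
echo '[0,0,-0.0075,0,0,0,0,0,0,-0.011,0,0,0,0,0,0,-0.011,0,0,0,0,0,0,-0.011,0,0,0,0]' | python3 -m jog >/dev/null
python3 tq.py; echo '[0,0,0,0,0,0,0.05,0,0,0,0,0,0,0.05,0,0,0,0,0,0,0.05,0,0,0,0,0,-0.04,0.05,0,0,0,0,0,-0.08,0.05,0,0,0,0,0,-0.1067,0.05,0,0,0,0,0,-0.1067,0.05,0,0,0,0,0,-0.1067,0.05]' | python3 -m jog
python3 - <<'E'
from h import *
c,o,p,d=look("w5"); meas(c,p); np.savez("pics/w5.npz",**{k:np.array(v) for k,v in c.items()}); print(o["clock"],o["eef_pos"])
u,v=proj(c,(.4949,-.0626,.06)).astype(int); print(u,v); x0,y0=max(u-70,0),max(v-40,0)
print(x0,y0); cv2.imwrite("pics/w5c.png",cv2.resize(p[y0:y0+140,x0:x0+140,::-1],None,fx=4,fy=4))
E
```

```text
t 14.15 Mz [-0.001  0.033 -0.031 -0.089] mean [ 0.132  0.227 -0.022 -1.164  0.504  6.169] reading~ 1.2475 pos [ 0.4947 -0.063   0.0813] w 0.0138 j6 -0.122
clock: 15.15
eef_pos: [0.4942, -0.0627, 0.1601]
tool_rot: [0.002, 1.0, 0.0, -0.001]
ft_force: [0.3, 0.7, -0.8]
grip_width: 0.0499
grasp_force: 0.0
green 1316 [168.1 254.3] [147, 234, 44, 41] [ 0.4899 -0.1402  0.0725]
orange 146 [318.3 328.8] [314, 319, 9, 19] [ 0.5419 -0.063   0.053 ]
red 106 [273.3 298.9] [265, 291, 18, 18] [ 0.5228 -0.089   0.053 ]
15.15 [ 0.49424905 -0.06268906  0.16007761]
318 256
248 216
```

View pics/w5c.png

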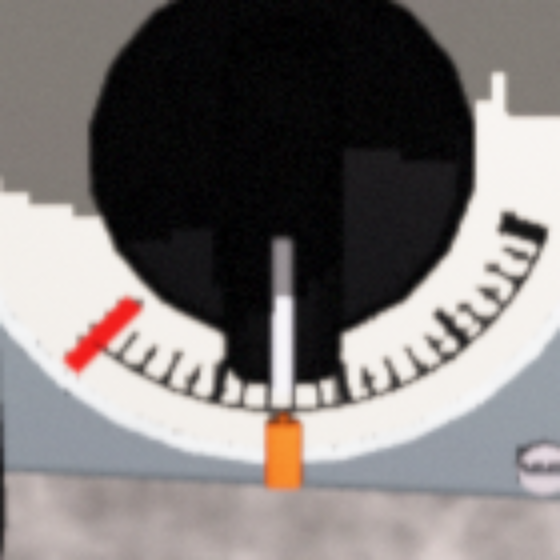

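The pointer line (column 282) runs straight into the orange tab (centre 283, top at row 412), within about 0.01 rad. The knob is released, so I'm moving over the plunger with the fingers shut.

Units first: shifts go in shares of 0.75 m and turns go in shares of 2 rad. So -0.0775 m / 0.75 = -0.1033, 0.064 m / 0.75 = 0.0853.

```bash
echo '[0,0,0,0.0053,-0.1033,0,0,0,0,0,0.0053,-0.1033,0,0,0,0,0,0.0053,-0.1033,0,0,0,0,0,0.0053,-0.1033,0.04,0,0,0,0,0.0053,-0.1033,0.0733,0,0,0,0,0.0053,-0.1033,0.0853,0,0,0,0,0.0053,-0.1033,0.0853,0,0,0,0,0.0053,-0.1033,0.0853,0]' | python3 -m jog; python3 tq.py
```

```text
clock: 16.2
eef_pos: [0.4914, -0.14, 0.098]
tool_rot: [0.002, 1.0, -0.0, 0.001]
ft_force: [0.5, -1.1, -0.1]
grip_width: 0.0004
grasp_force: 0.0
t 16.4 Mz [-0.012  0.015 -0.01   0.013] mean [-0.018 -0.019  0.002 -0.088  0.142  0.169] reading~ 1.2468 pos [ 0.4911 -0.1404  0.0979] w -0.0002 j6 -0.275
```

```bash
echo '[0,0,0,0.0013,0,0.0053,0,0,0,0,0.0013,0,0.0093,0,0,0,0,0.0013,0,0.012,0,0,0,0,0.0013,0,0.014,0,0,0,0,0.0013,0,0.014,0,0,0,0,0.0013,0,0.014,0]' | python3 -m jog; python3 tq.py
```

```text
clock: 17.15
eef_pos: [0.4895, -0.1403, 0.0871]
tool_rot: [0.002, 1.0, -0.0, 0.0]
ft_force: [-1.1, 0.4, 6.5]
grip_width: -0.0002
grasp_force: 3.1
t 17.35 Mz [ 0.031 -0.022 -0.037 -0.002] mean [ 0.087  0.423 -0.008 -2.238  0.267  6.378] reading~ 1.2469 pos [ 0.4895 -0.1403  0.0871] w -0.0003 j6 -0.275
```

In the tool's units: 0.0016 m / 0.75 = 0.0021, 0.0008 m / 0.75 = 0.0011.

```bash
echo '[0,0,0,0,0,0.0011,0,0,0,0,0,0,0.0021,0,0,0,0,0,0,0.0021,0]' | python3 -m jog; echo '[0,0,0,0,0,0.0005,0,0,0,0,0,0,0.0005,0]' | python3 -m jog
```

```text
clock: 17.73
eef_pos: [0.4895, -0.1403, 0.0856]
tool_rot: [0.002, 1.0, -0.0, 0.0]
ft_force: [-2.7, 1.1, 7.7]
grip_width: 0.0002
grasp_force: 3.8
clock: 17.98
eef_pos: [0.4895, -0.1403, 0.0853]
tool_rot: [0.002, 1.0, -0.0, 0.0]
ft_force: [-3.2, 1.1, 7.2]
grip_width: -0.0001
grasp_force: 3.9
```

In the tool's units: 0.0003 m / 0.75 = 0.0004.

```bash
echo '[0,0,0,0,0,0.0004,0,0,0,0,0,0,0.0004,0]' | python3 -m jog | sed -n '2p;4p'; echo '[0,0,0,0,0,0.0004,0,0,0,0,0,0,0.0004,0]' | python3 -m jog| sed -n '2p;4p'
```

```text
eef_pos: [0.4895, -0.1403, 0.0853]
ft_force: [-2.8, 1.3, 9.1]
eef_pos: [0.4895, -0.1403, 0.0852]
ft_force: [-2.8, -0.5, 10.7]
```

In the tool's units: 0.0003 m / 0.75 = 0.0004.

```bash
echo '[0,0,0,0,0,0.0004,0,0,0,0,0,0,0.0004,0,0,0,0,0,0,0.0004,0]' | python3 -m jog | sed -n '2p;4p'; python3 tq.py
```

```text
eef_pos: [0.4895, -0.1403, 0.0852]
ft_force: [-4.5, 1.6, 13.1]
t 19.05 Mz [ 0.044 -0.006  0.001  0.064] mean [ 0.245  0.988  0.026 -4.365  1.038 12.888] reading~ 1.2469 pos [ 0.4895 -0.1403  0.0852] w 0.0001 j6 -0.275
```

The plunger is fully home at 12.9 N on the buffer. I'm lifting clear and taking a last look.

In the tool's units: -0.1 m / 0.75 = -0.1333, 0.077 m / 0.75 = 0.1027.

```bash
echo '[0,0,0,0,0,-0.0133,0,0,0,0,0,0,-0.0667,0,0,0,0,0.0133,0.04,-0.1333,0,0,0,0,0.0133,0.0933,-0.1333,0,0,0,0,0.0133,0.1027,-0.1333,0,0,0,0,0.0133,0.1027,-0.1333,0,0,0,0,0.0133,0.1027,-0.1333,0]' | python3 -m jog
python3 - <<'E'
from h import *
c,o,p,d=look("w6"); meas(c,p)
u,v=proj(c,(.4949,-.0626,.06)).astype(int); x0,y0=max(u-70,0),max(v-40,0)
cv2.imwrite("pics/w6c.png",cv2.resize(p[y0:y0+130,x0:x0+140,::-1],None,fx=4,fy=4)); print(o["clock"],np.round(o["ft_force"],1))
E
```

```text
clock: 19.92
eef_pos: [0.4796, -0.0639, 0.1829]
tool_rot: [0.002, 1.0, -0.0, -0.001]
ft_force: [-0.1, -0.7, -0.5]
grip_width: 0.0002
grasp_force: 0.0
green 1054 [186.2 267.3] [168, 250, 38, 36] [ 0.4898 -0.1401  0.0725]
red 84 [279.2 306.9] [272, 299, 16, 16] [ 0.523  -0.0893  0.053 ]
19.925 [-0.1 -0.7 -0.5]
```

View pics/w6c.png

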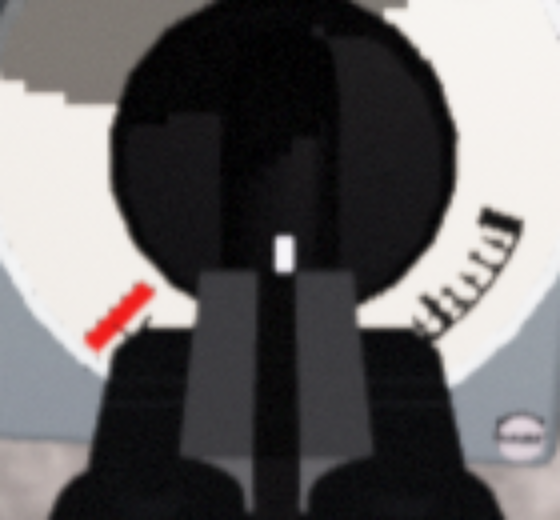

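The shut fingers hide the tab, but the pointer line at (284,253) hasn't moved and the robot touches nothing. I'm handing in.

```bash
python3 -c "
from workcell import workorder
print(workorder.job_done())"
```

```text
the job is handed in; nothing more can be done
None
```

I wound the timer to a light touch on its stop, turned it back to the orange tab (within about 0.01 rad when I let go), pushed the start plunger home at about 13 N, left the castings alone and handed the job in at about 20 s; in the last picture the shut fingers hid the tab.

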